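Tip the bench burner up onto its angle stop and clamp it

ROBOT

A 6-joint arm with a two-finger parallel gripper is mounted at the origin on the work surface. World frame = base frame: x ahead of the robot, y to its left, z up, the work surface at z = 0. Lengths are in mm, angles in rad, forces in N, time in s.
With the tool pointing down it reaches from about 350 to 975 mm from the base axis. Payload 7.1 kg.
Tool frame: the origin (TCP) lies midway between the tips of the shut fingers; the grasp point (between the pads) lies 19 mm behind it; z points along the fingers, x is the direction in which the jaws open and shut, and the axes are right-handed (so a half turn about z gives the same grasp; the last joint's range is limited). The gripper opens to 88 mm and grips with 3 to 60 N. Pads are 20 mm wide; open, the fingers measure 115 mm over their backs; the gripper's body (75 mm by 178 mm) begins 61 mm behind the grasp point.
Start: joints at [-0.019, 0.423, 1.63, -0, 1.089, -0.019], TCP at [624.984, 0.026, 222.675] pointing down, gripper open.
Joint ranges: [-3, 3], [-0.9, 2.11], [0.09, 2.58], [-1.31, 4.45], [0.11, 2.69], [-2.54, 2.54]. Speed limits (rad/s): [2.39, 2.39, 3.01, 3.14, 3.14, 3.14].

INTERFACE

Orientations are given as a rotation vector (axis times angle).
In Python, from workcell import telemetry, imaging, ticket gives the robot as it stands.
- The arm moves only by the tool jog_arm, never from a script. Its arguments are lists of equal length, an entry for each row: "travel": the shift along the world's x, y, z in units of 400 mm (1.0 is 400 mm), a list of three; "dr": the turn, a rotation vector about the world's x, y, z in units of 90 degrees (1.0 is 90 degrees), a list of three. In form: {"travel": [[tx, ty, tz], ...], "dr": [[wx, wy, wz], ...]}. A call has exactly 10 rows; each row is the pose to reach, as a shift and turn from the pose measured when the call began; what a row does not reach only later rows make up. A row lasts 1/10 s, in which the tool goes at most 50 mm and 8.59 degrees, less where a joint would pass 70% of its speed; a pose out of reach is approached as far as the arm can. A call with a number of a shift or a turn outside -1 to 1 is refused whole. A call with a gripper value outside its range is refused whole. "hand" is the opening, from -1 (shut) to 1 (fully open), set as the call begins (left out, the last holds). The fingers move at their own pace and stop on an object; the grip force is fixed at half the most. Time passes only in rows, so rows that repeat a pose let the fingers close, or fill a call up. It gives the time, the measured TCP pose, the force and the opening at its end, in the units of the state.
- telemetry.get_obs(): the state, without advancing time (a new reading comes with each control period).
- imaging.get_image(name): name is "scene" or "side" or "wrist"; returns a dict with "pixels" (420x560x3 uint8, red, green, blue), "range_z" (420x560 float32, mm along the optical axis (not along the pixel's ray), 0 where there is no reading), "fx", "fy", "cx", "cy" (pixels), "extrinsics" (4x4, takes a point from world to camera coordinates). Camera axes: x right, y down, z forward; pixel columns grow to the right and rows downward; lengths in mm; the calibration is good to about 2 mm. A picture is of the moment at which its call begins.
- ticket.close_job(): hands the job in, once; it reports no verdict.
The state is a dict: "t": time; "qpos": joint angles; "qvel": joint speeds; "joint_torque": joint torques, N m; "ee_pos": TCP position; "orientation": TCP orientation; "ft_force": force on the tool from outside, world axes, zero at the start; "moment": the same for the moment, N m; "width": finger opening in mm.
Only numpy, scipy, OpenCV 4.12 (cv2) and the standard library are available. Lean on these libraries where they do the work, as an engineer would, in place of code of your own. Each camera call takes 0.05 s, during which the arm holds its last target. There are 200 camera calls.

TASK

The bench burner hangs too low. Press its tail down from above until you feel it come firmly to rest on the stop bolt underneath, so that the nozzle tips up to its working angle, then swing the black clamp lever beside it right down towards the tail until it stops, to lock it there. Never push the burner harder than about 25 N, go easy on the lever too, keep off the nozzle, and leave the other things on the bench where they are.

Things in the scene. Friction and masses are not known exactly. Their poses are not given: they have to be found in the camera images.
- burner_base: fixed steel mount: base plate 190 x 110 x 8 mm (x -130 to 60 mm) with two upright cheeks (36 mm long in x, 154 mm high, 68 mm over all in y) that carry the pivot. Origin on the bench under the pivot; the pivot axis is along its y, 120 mm above the bench. +x points to the nozzle side, -x to the tail side, +y to the burner's left (clamp lever side). Its place and yaw differ each time.
- burner: burner, 250 mm long, 0.9 kg; origin on the pivot axis, x along the barrel to the nozzle. Its tail is a brass valve block: x -135 to -70, y -22 to 22, z -17 to 17 mm in this frame; hose barbs behind it, black valve knobs on its -y side. Turns only about the pivot, with stiff friction (4 to 7 N at the tail while unclamped), and stays where left. Starts 7 deg nozzle down to 5 deg up; the stop lies at 15 to 31 deg up.
- tail_top (a point): where to press: on the flat top of the valve block, on the middle line, 115 mm behind the pivot and 20 mm from the block's rear edge; the block is 44 mm wide, with nothing above it
- stop_post: steel post 30 x 30 x 40 mm on the base plate under the tail, 85 mm behind the pivot; origin at its foot, 8 mm above the bench. On it stands a stop bolt with a white capped head 18 mm wide. How far it is screwed out differs each time (head top 62 to 80 mm above the bench) and is not measured: the tail's underside comes down on it and that must be felt: the force then climbs by 5 to 8 N per mm.
- nozzle: steel nozzle 36 mm in diameter, 42 mm long, on the front end of the burner, not to be touched. Origin at its rear face, 48 mm in front of the pivot.
- clamp_lever (a joint): angle of the clamp lever about the pivot axis, rad: 0 = loose, pointing to the tail side and 34 deg (0.60 rad) above level; grows as it swings down towards the tail; 0.66 = down on its rubber-sleeved stop pin, 3 deg below level, burner clamped (force then climbs by 3 to 5 N per mm). Starts at 0 to 0.10. Takes 3 to 6 N near its end; stays where left. Clamping stiffens the burner's pivot, so it comes last.
- lever_end (a point): centre of the ball (19 mm diameter) at the free end of the clamp lever, 86 mm from the pivot axis, 58 mm to the +y side of the burner's middle line. The lever is a straight round black bar 14 mm thick from hub to ball; it can be pushed down from above anywhere near the ball.
- paddle: graphite paddle with wooden handle lying beside the mount, 210 mm long, 16 mm high; leave alone. Origin under its middle.
- tweezers: steel tweezers lying beside the mount on the lever side, 150 mm long, 4 mm high; leave alone
- matchbox: cardboard box 110 x 65 x 22 mm; leave alone
- dish: small white dish 84 mm wide, 22 mm high; leave alone
- mandrel_jar: green glass jar 76 mm wide, 90 mm high, with thin steel mandrels standing up to 215 mm; leave alone
- tumbler: blue drinking tumbler 82 mm wide, 143 mm high; leave alone
- frit_jar: small amber jar with white cap, 50 mm wide, 59 mm high; leave alone

How it is judged:
By the outcome, as a careful person would: the job done as asked, in the order asked, and still so for the second after the job is handed in, with the robot touching nothing.
It also fails if it takes over 51 s, if anything falls off the work surface, if the arm or the gripper's body presses on something with over 40 N, if the wrist force passes 120 N, or if a joint passes its speed limit or range.

## Working session

There is one attempt and no reset: what is moved stays moved. The work goes in short steps, Python scripts to look and compute and a tool call to move; the robot and the scene stay as the last step left them, time stands still between calls to the robot, and variables do not carry over. Pictures are saved under pics/ and viewed, about 8 in all and at most 12, crops included, and the job is handed in when it is done.

Besides the shell and the picture viewer there is one more tool, called after "Request:" by a JSON object that holds its "name" and its "arguments". jog_arm: Moves the arm, as the interface text tells. Its arguments: {"type":"object","properties":{"travel":{"type":"array"},"dr":{"type":"array"},"hand":{"type":"number"}},"required":["travel","dr"]}

```bash
mkdir -p pics; cat > h.py <<'E'
import numpy as np, cv2
from workcell import telemetry, imaging, ticket
def cloud(im):
    Z=im["range_z"].astype(float); v,u=np.mgrid[0:Z.shape[0],0:Z.shape[1]]
    P=np.stack([(u-im["cx"])/im["fx"]*Z,(v-im["cy"])/im["fy"]*Z,Z],-1)
    E=np.array(im["extrinsics"]); W=(P-E[:3,3])@E[:3,:3]
    W[Z==0]=np.nan
    return W
def save(name,im): cv2.imwrite(f"pics/{name}.png",cv2.cvtColor(im["pixels"],cv2.COLOR_RGB2BGR))
E
python3 - <<'E'
from h import *
o=telemetry.get_obs();print(o)
a=[]
for n in("scene","side"):
    im=imaging.get_image(n);save(n+"0",im);np.save(n+"0.npy",cloud(im));E=np.array(im["extrinsics"]);print(n,-E[:3,:3].T@E[:3,3],E[2,:3])
E
```

```text
{'t': 0.0, 'qpos': array([-1.90441781e-02,  4.23838978e-01,  1.63070433e+00, -3.04386028e-06,
        1.08863262e+00, -1.90333184e-02]), 'qvel': array([ 0.00101434,  0.00124232,  0.0011502 , -0.00075905, -0.00065714,
       -0.00101835]), 'joint_torque': array([ 1.28069914e-03, -5.44622147e+01, -2.73670936e+01,  6.42951974e-02,
        2.27214623e-02, -1.51321510e-04]), 'ee_pos': array([6.24421801e+02, 8.28524525e-03, 2.21897252e+02]), 'orientation': array([-3.14156422e+00,  1.48377782e-05,  2.48660800e-03]), 'ft_force': array([0.41125084, 0.0109399 , 0.43028198]), 'moment': array([ 0.05328654, -0.0029271 , -0.02898488]), 'width': 87.92492829901043}
scene [1770.74655855  -34.87959693  901.07692673] [-0.84377247  0.00979043 -0.53661174]
side [368.16143055 654.57305445 813.71008868] [ 0.20168652 -0.68992837 -0.6952132 ]
```

View pics/scene0.png

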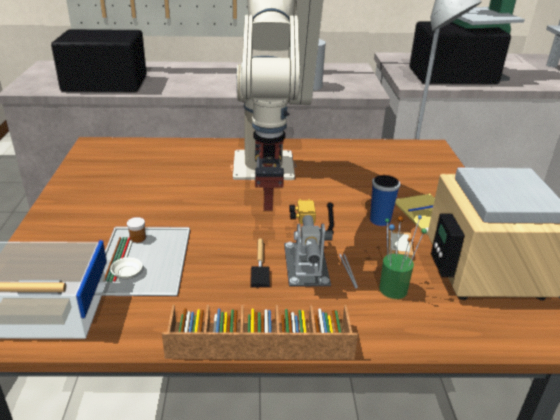

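View pics/side0.png

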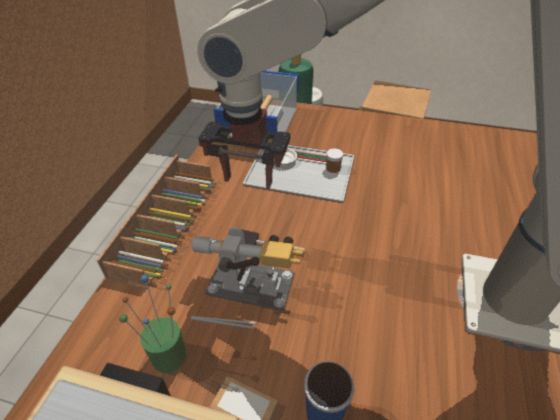

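The scene view shows the burner at about (308,240), nozzle towards the camera, brass tail at (306,210), and lever ball at (331,208). In the side view the brass is at about (280,253). Next I measure these from the depth.

```bash
python3 - <<'E'
from h import *
for n,(u0,u1,v0,v1) in (("scene",(280,345,192,290)),("side",(185,315,220,310))):
    W=np.load(n+"0.npy"); img=cv2.imread(f"pics/{n}0.png"); hsv=cv2.cvtColor(img,cv2.COLOR_BGR2HSV)
    roi=np.zeros(W.shape[:2],bool); roi[v0:v1,u0:u1]=True
    br=roi&(hsv[...,0]>15)&(hsv[...,0]<32)&(hsv[...,1]>130)&(hsv[...,2]>120)&(W[...,2]>60)
    P=W[br]; print(n,"brass",len(P),np.nanpercentile(P,[2,50,98],axis=0).round(0).tolist())
    # top plane of the brass: fit plane to points whose local normals look up
    N=np.cross(np.gradient(W,axis=1),np.gradient(W,axis=0)); N/=np.linalg.norm(N,axis=2,keepdims=True)+1e-9; N*=np.sign(N[...,2:3])
    T=W[br&(N[...,2]>.85)]; T=T[np.isfinite(T).all(1)]
    if len(T)>20:
        c=np.median(T,0);A=np.c_[T[:,:2]-c[:2],np.ones(len(T))]
        k=np.linalg.lstsq(A,T[:,2],rcond=None)[0]
        print(" top",len(T),c.round(1),k.round(3),np.percentile(T,[3,97],axis=0).round(1).tolist(), np.std(A@k-T[:,2]))
        r=cv2.minAreaRect(T[:,:2].astype(np.float32));print(r)
    bl=roi&(hsv[...,2]<60)&(W[...,2]>90); Q=W[bl]
    print(" black"); 
    lab,cc=cv2.connectedComponents(bl.astype(np.uint8))
    for i in range(1,lab):
        q=W[cc==i]
        if len(q)>15: print(len(q),np.percentile(q,[3,50,97],axis=0).round(0).tolist())
    for lo,hi in((5,12),(145,160)):
        m=roi&(W[...,2]>lo)&(W[...,2]<hi)&(hsv[...,1]<60); q=W[m][:,:2].astype(np.float32)
        if len(q)>10:print("z",lo,hi,len(q),cv2.minAreaRect(q),np.percentile(q,[3,97],axis=0).round(0).tolist())
    cv2.imwrite(f"pics/{n}_c.png",cv2.resize(img[v0:v1,u0:u1],None,fx=5,fy=5,interpolation=2))
E
```

```text
scene brass 316 [[484.0, 82.0, 115.0], [539.0, 104.0, 143.0], [565.0, 130.0, 149.0]]
 top 127 [532.9 108.5 144.5] [-6.10000e-02  1.02000e-01  1.43879e+02] [[501.8, 82.6, 134.6], [562.2, 126.0, 149.0]] 3.3037825350426604
((521.9032592773438, 102.77024841308594), (85.17567443847656, 47.28858184814453), 2.4165215492248535)
 black
108 [[562.0, 160.0, 131.0], [592.0, 166.0, 151.0], [629.0, 173.0, 173.0]]
52 [[518.0, 65.0, 125.0], [547.0, 70.0, 134.0], [560.0, 75.0, 140.0]]
27 [[718.0, 104.0, 104.0], [722.0, 116.0, 113.0], [726.0, 122.0, 121.0]]
z 5 12 793 ((600.6359252929688, 138.02272033691406), (190.74496459960938, 164.7773895263672), 0.3035602569580078) [[525.0, 58.0], [692.0, 163.0]]
z 145 160 52 ((626.7019653320312, 132.35894775390625), (52.890594482421875, 114.16668701171875), 28.746620178222656) [[581.0, 78.0], [647.0, 170.0]]
side brass 553 [[481.0, 90.0, 133.0], [523.0, 114.0, 146.0], [558.0, 131.0, 150.0]]
 top 306 [529.4 112.2 146.5] [-1.60000e-02 -1.70000e-02  1.46196e+02] [[492.0, 91.9, 138.2], [558.1, 128.7, 150.4]] 2.626716325123007
((519.522705078125, 109.91615295410156), (80.81836700439453, 40.724365234375), 1.6070278882980347)
 black
259 [[554.0, 154.0, 109.0], [592.0, 172.0, 146.0], [627.0, 177.0, 176.0]]
z 5 12 1699 ((597.811767578125, 64.91546630859375), (188.535888671875, 207.0560302734375), 0.8377948999404907) [[506.0, 62.0], [685.0, 166.0]]
z 145 160 140 ((619.1945190429688, 135.32861328125), (58.61661911010742, 118.83956909179688), 28.023218154907227) [[576.0, 79.0], [645.0, 175.0]]
```

View pics/side_c.png

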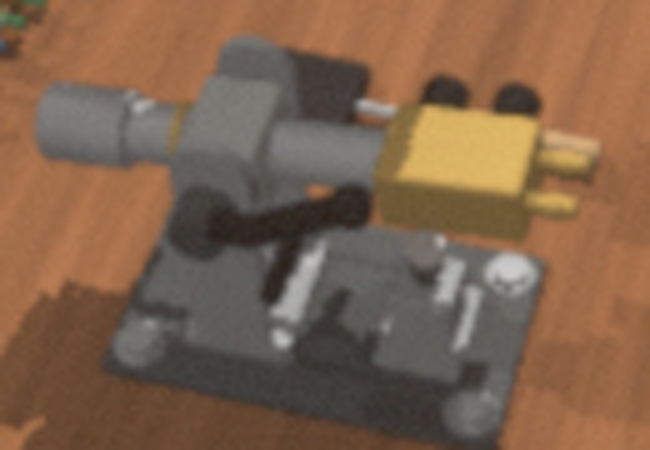

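View pics/scene_c.png

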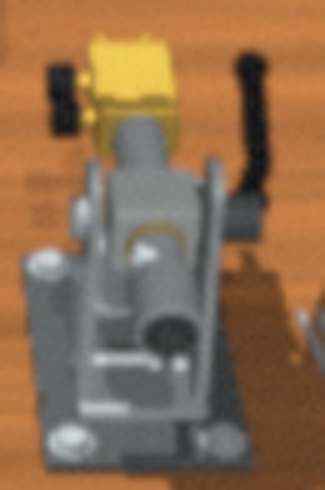

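Both views agree: brass top at about x 497–560, y 88–132, z 146, with the pivot at x≈630 and the lever end at about (560,167,170). I'll move above the tail with the fingers shut and check from the wrist camera.

Request:
{"name": "jog_arm", "arguments": {"travel": [[-0.07, 0.07, 0.07], [-0.14, 0.14, 0.14], [-0.2, 0.2, 0.16], [-0.26, 0.27, 0.16], [-0.26, 0.27, 0.16], [-0.26, 0.27, 0.16], [-0.26, 0.27, 0.16], [-0.26, 0.27, 0.16], [-0.26, 0.27, 0.16], [-0.26, 0.27, 0.16]], "dr": [[0, 0, 0], [0, 0, 0], [0, 0, 0], [0, 0, 0], [0, 0, 0], [0, 0, 0], [0, 0, 0], [0, 0, 0], [0, 0, 0], [0, 0, 0]], "hand": -1}}

```text
t: 1.1
ee_pos: [520.8, 107.5, 285.7]
orientation: [3.142, -0.001, -0.003]
ft_force: [-0.6, 0.6, -0.2]
width: 11.6
```

```bash
python3 - <<'E'
from h import *
o=telemetry.get_obs();print(o["t"],o["ee_pos"],o["orientation"],o["ft_force"],o["width"])
im=imaging.get_image("wrist");save("w1",im);W=cloud(im);np.save("w1.npy",W)
hsv=cv2.cvtColor(im["pixels"],cv2.COLOR_RGB2HSV)
br=(hsv[...,0]>15)&(hsv[...,0]<32)&(hsv[...,1]>130)&(hsv[...,2]>100)&(W[...,2]>110)&(W[...,2]<165)
P=W[br];print(len(P));T=P[(abs(P[:,1]-110)<30)]
if len(T):
    print(np.percentile(T,[2,50,98],axis=0).round(1).tolist());print(cv2.minAreaRect(T[:,:2].astype(np.float32)))
m=(W[...,2]>6)&(W[...,2]<11);q=W[m]
if len(q):print(np.percentile(q,[2,50,98],axis=0).round(1).tolist())
E
```

```text
1.1 [520.80378119 107.52700306 285.69091608] [ 3.14150205e+00 -1.35306623e-03 -2.86610326e-03] [-0.5828188   0.56744646 -0.1856666 ] 11.578749540256377
727
[[477.0, 83.0, 118.3], [511.4, 127.4, 136.4], [655.6, 129.9, 148.1]]
((566.4764404296875, 105.42063903808594), (181.629638671875, 49.8679084777832), 1.081479549407959)
[[72.1, -229.1, 6.1], [576.9, 112.1, 8.3], [929.7, 298.7, 10.9]]
```

View pics/w1.png

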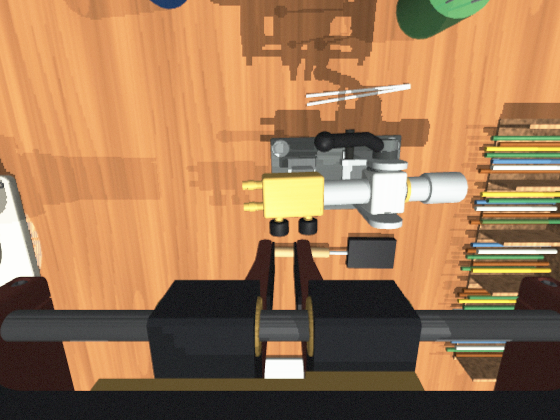

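The wrist view shows the brass block at cols 263–323, rows 175–217, the nozzle at (445,187) and the lever ball at (324,141). I'll get the yaw and the points from this.

```bash
python3 - <<'E'
from h import *
W=np.load("w1.npy");img=cv2.imread("pics/w1.png");hsv=cv2.cvtColor(img,cv2.COLOR_BGR2HSV)
def p(u,v):return W[v-1:v+2,u-1:u+2].reshape(-1,3).mean(0).round(1).tolist()
br=((hsv[...,0]>15)&(hsv[...,0]<32)&(hsv[...,1]>130)&(hsv[...,2]>100)).astype(np.uint8)
br[:,:258]=0;br[:,326:]=0;br[:170]=0;br[222:]=0
br=cv2.morphologyEx(br,cv2.MORPH_OPEN,np.ones((9,9)))
c=max(cv2.findContours(br,0,2)[0],key=cv2.contourArea);print(cv2.minAreaRect(c),cv2.boundingRect(c))
for u in(270,280,290,300,310,318):print(u,p(u,182),p(u,196),p(u,208))
# cross-section centres (y) of tail and nozzle from depth, by height above 100
for u in(275,290,305,315,335,345,355,425,435,445,455):
    s=W[165:225,u]; h=np.where((s[:,2]>100))[0]; print(u,h.min()+165,h.max()+165,s[h].mean(0).round(1),s[h][:,1].min().round(1),s[h][:,1].max().round(1))
print("ball",p(324,141),p(340,141),p(360,141)); b=W[128:155,312:335].reshape(-1,3);b=b[b[:,2]>150];print(b.mean(0),b.min(0),b.max(0))
E
```

```text
Traceback (most recent call last):
ValueError: max() iterable argument is empty
```

```bash
python3 - <<'E'
from h import *
W=np.load("w1.npy");img=cv2.imread("pics/w1.png");hsv=cv2.cvtColor(img,cv2.COLOR_BGR2HSV)
def p(u,v):return np.nanmedian(W[v-1:v+2,u-1:u+2].reshape(-1,3),0).round(1).tolist()
print(hsv[196,290],hsv[185,280])
br=((hsv[...,0]>15)&(hsv[...,0]<36)&(hsv[...,1]>130)&(hsv[...,2]>100)).astype(np.uint8)
br[:,:258]=0;br[:,330:]=0;br[:165]=0;br[225:]=0
br=cv2.morphologyEx(br,cv2.MORPH_CLOSE,np.ones((3,3)));br=cv2.morphologyEx(br,cv2.MORPH_OPEN,np.ones((9,9)))
cs=cv2.findContours(br,0,2)[0]
if cs: c=max(cs,key=cv2.contourArea);print(cv2.minAreaRect(c),cv2.boundingRect(c))
for u in(270,280,290,300,310,318):print(u,p(u,182),p(u,196),p(u,208))
for u in(275,290,305,315,335,345,355,425,435,445,455):
    s=W[165:225,u]; h=np.where((s[:,2]>100))[0]; print(u,h.min()+165,h.max()+165,s[h].mean(0).round(1),s[h][:,1].min().round(1),s[h][:,1].max().round(1))
print("ball",p(324,141),p(340,141),p(360,141)); b=W[128:155,312:335].reshape(-1,3);b=b[b[:,2]>150];print(b.mean(0),b.min(0),b.max(0))
E
```

```text
[ 28 110 254] [ 29 104 254]
270 [506.0, 124.5, 147.7] [505.8, 109.7, 148.1] [505.6, 96.7, 147.5]
280 [516.3, 124.3, 147.0] [516.2, 109.5, 147.2] [516.1, 96.6, 147.0]
290 [526.6, 124.1, 146.2] [526.6, 109.2, 146.0] [526.7, 96.2, 146.2]
300 [536.9, 124.0, 145.3] [537.2, 109.0, 144.9] [537.3, 95.8, 145.1]
310 [547.4, 123.6, 144.0] [547.7, 108.8, 144.5] [548.0, 95.7, 144.0]
318 [555.8, 123.5, 143.1] [556.3, 108.5, 143.0] [556.6, 95.7, 143.4]
275 173 224 [510.9 105.9 144.4] 76.0 129.0
290 173 216 [526.7 110.4 144.5] 87.5 129.4
305 172 224 [542.7 106.  141.5] 75.1 129.8
315 172 224 [553.3 106.8 141.1] 74.1 129.9
335 180 204 [575.3 111.1 135.6] 96.9 122.0
345 165 204 [586.4 111.8 133.9] 96.1 137.2
355 165 203 [597.3 112.7 133. ] 97.1 137.3
425 173 203 [676.7 113.1 125.1] 95.2 128.0
435 173 203 [685.8 113.9 128.9] 95.4 128.7
445 172 202 [697.4 114.7 127.4] 96.6 128.5
455 172 202 [708.8 114.5 126.7] 96.1 129.1
ball [556.2, 167.0, 175.7] [572.6, 166.4, 164.6] [594.8, 165.5, 149.8]
[556.98662186 166.51869013 172.4177544 ] [547.97367251 157.58374191 162.54228907] [567.62253225 175.45109636 177.12245046]
```

Yaw is about +1.3°, the pivot is at about (630,110), and the block's press point is about (516,108,147). The ball centre is about (556.5,166.7,167), which gives a lever angle of about 0.02 rad. Both fit the given sizes, so I'll descend to just above the tail.

Request:
{"name": "jog_arm", "arguments": {"travel": [[-0.01, -0.002, -0.05], [-0.022, -0.004, -0.1], [-0.022, -0.004, -0.15], [-0.022, -0.004, -0.2], [-0.022, -0.004, -0.25], [-0.022, -0.004, -0.29], [-0.022, -0.004, -0.32], [-0.022, -0.004, -0.325], [-0.022, -0.004, -0.325], [-0.022, -0.004, -0.325]], "dr": [[0, 0, 0], [0, 0, 0], [0, 0, 0], [0, 0, 0], [0, 0, 0], [0, 0, 0], [0, 0, 0], [0, 0, 0], [0, 0, 0], [0, 0, 0]], "hand": -1}}

```text
t: 2.15
ee_pos: [512.5, 106.1, 156.5]
orientation: [-3.141, 0.001, 0.001]
ft_force: [-0.2, 0.4, 0.1]
width: 0.7
```

Request:
{"name": "jog_arm", "arguments": {"travel": [[0, 0, -0.01], [0, 0, -0.018], [0, 0, -0.023], [0, 0, -0.028], [0, 0, -0.034], [0, 0, -0.04], [0, 0, -0.046], [0, 0, -0.052], [0, 0, -0.057], [0, 0, -0.06]], "dr": [[0, 0, 0], [0, 0, 0], [0, 0, 0], [0, 0, 0], [0, 0, 0], [0, 0, 0], [0, 0, 0], [0, 0, 0], [0, 0, 0], [0, 0, 0]]}}

```text
t: 3.15
ee_pos: [510.8, 106.1, 132.3]
orientation: [3.142, -0.001, -0.006]
ft_force: [-6.2, 0.6, 7.0]
width: 0.7
```

Request:
{"name": "jog_arm", "arguments": {"travel": [[0, 0, -0.005], [0, 0, -0.01], [0, 0, -0.015], [0, 0, -0.019], [0, 0, -0.023], [0, 0, -0.027], [0, 0, -0.031], [0, 0, -0.035], [0, 0, -0.038], [0, 0, -0.04]], "dr": [[0, 0, 0], [0, 0, 0], [0, 0, 0], [0, 0, 0], [0, 0, 0], [0, 0, 0], [0, 0, 0], [0, 0, 0], [0, 0, 0], [0, 0, 0]]}}

```text
t: 4.15
ee_pos: [510.2, 106.1, 116.4]
orientation: [3.141, -0.001, -0.008]
ft_force: [-2.3, -0.5, 5.4]
width: 0.4
```

Request:
{"name": "jog_arm", "arguments": {"travel": [[0, 0, -0.002], [0, 0, -0.004], [0, 0, -0.006], [0, 0, -0.008], [0, 0, -0.01], [0, 0, -0.012], [0, 0, -0.0135], [0, 0, -0.015], [0, 0, -0.015], [0, 0, -0.015]], "dr": [[0, 0, 0], [0, 0, 0], [0, 0, 0], [0, 0, 0], [0, 0, 0], [0, 0, 0], [0, 0, 0], [0, 0, 0], [0, 0, 0], [0, 0, 0]]}}

```text
t: 5.15
ee_pos: [510.5, 106.1, 110.9]
orientation: [3.142, -0.001, -0.007]
ft_force: [-0.9, -0.1, 5.6]
width: 0.3
```

Request:
{"name": "jog_arm", "arguments": {"travel": [[0, 0, -0.001], [0, 0, -0.002], [0, 0, -0.003], [0, 0, -0.004], [0, 0, -0.005], [0, 0, -0.0055], [0, 0, -0.006], [0, 0, -0.006], [0, 0, -0.006], [0, 0, -0.006]], "dr": [[0, 0, 0], [0, 0, 0], [0, 0, 0], [0, 0, 0], [0, 0, 0], [0, 0, 0], [0, 0, 0], [0, 0, 0], [0, 0, 0], [0, 0, 0]]}}

```text
t: 6.15
ee_pos: [510.7, 106.1, 108.9]
orientation: [3.142, -0.001, -0.006]
ft_force: [-0.3, -0.5, 5.5]
width: 0.6
```

Request:
{"name": "jog_arm", "arguments": {"travel": [[0, 0, -0.001], [0, 0, -0.002], [0, 0, -0.003], [0, 0, -0.004], [0, 0, -0.005], [0, 0, -0.0055], [0, 0, -0.006], [0, 0, -0.006], [0, 0, -0.006], [0, 0, -0.006]], "dr": [[0, 0, 0], [0, 0, 0], [0, 0, 0], [0, 0, 0], [0, 0, 0], [0, 0, 0], [0, 0, 0], [0, 0, 0], [0, 0, 0], [0, 0, 0]]}}

```text
t: 7.15
ee_pos: [510.9, 106.1, 107.0]
orientation: [3.142, -0.001, -0.006]
ft_force: [-1.8, -0.2, 5.8]
width: 0.0
```

Request:
{"name": "jog_arm", "arguments": {"travel": [[0, 0, -0.001], [0, 0, -0.002], [0, 0, -0.003], [0, 0, -0.004], [0, 0, -0.005], [0, 0, -0.0055], [0, 0, -0.006], [0, 0, -0.006], [0, 0, -0.006], [0, 0, -0.006]], "dr": [[0, 0, 0], [0, 0, 0], [0, 0, 0], [0, 0, 0], [0, 0, 0], [0, 0, 0], [0, 0, 0], [0, 0, 0], [0, 0, 0], [0, 0, 0]]}}

```text
t: 8.15
ee_pos: [511.1, 106.1, 105.0]
orientation: [-3.142, 0.001, 0.005]
ft_force: [-1.6, 0.2, 5.7]
width: 0.9
```

Request:
{"name": "jog_arm", "arguments": {"travel": [[0, 0, -0.001], [0, 0, -0.002], [0, 0, -0.003], [0, 0, -0.004], [0, 0, -0.005], [0, 0, -0.006], [0, 0, -0.0065], [0, 0, -0.0065], [0, 0, -0.0065], [0, 0, -0.0065]], "dr": [[0, 0, 0], [0, 0, 0], [0, 0, 0], [0, 0, 0], [0, 0, 0], [0, 0, 0], [0, 0, 0], [0, 0, 0], [0, 0, 0], [0, 0, 0]]}}

```text
t: 9.15
ee_pos: [511.4, 106.1, 102.9]
orientation: [-3.142, 0.001, 0.004]
ft_force: [-0.7, -0.2, 5.3]
width: 0.4
```

Request:
{"name": "jog_arm", "arguments": {"travel": [[0, 0, -0.001], [0, 0, -0.002], [0, 0, -0.003], [0, 0, -0.004], [0, 0, -0.005], [0, 0, -0.006], [0, 0, -0.0065], [0, 0, -0.0065], [0, 0, -0.0065], [0, 0, -0.0065]], "dr": [[0, 0, 0], [0, 0, 0], [0, 0, 0], [0, 0, 0], [0, 0, 0], [0, 0, 0], [0, 0, 0], [0, 0, 0], [0, 0, 0], [0, 0, 0]]}}

```text
t: 10.15
ee_pos: [511.6, 106.1, 101.7]
orientation: [-3.141, 0.001, 0.003]
ft_force: [-4.2, -1.2, 15.6]
width: 0.3
```

Contact: the force jumped by 10 N over about 1.3 mm. I'll press slightly further to confirm firm rest.

Request:
{"name": "jog_arm", "arguments": {"travel": [[0, 0, -0.0035], [0, 0, -0.004], [0, 0, -0.0045], [0, 0, -0.0045], [0, 0, -0.0045], [0, 0, -0.0045], [0, 0, -0.0045], [0, 0, -0.0045], [0, 0, -0.0045], [0, 0, -0.0045]], "dr": [[0, 0, 0], [0, 0, 0], [0, 0, 0], [0, 0, 0], [0, 0, 0], [0, 0, 0], [0, 0, 0], [0, 0, 0], [0, 0, 0], [0, 0, 0]]}}

```text
t: 11.15
ee_pos: [511.7, 106.1, 101.5]
orientation: [-3.141, 0.001, 0.002]
ft_force: [-6.7, -1.9, 19.7]
width: 0.2
```

Firm at 20 N, with clear stiffness. I'll retract straight up and go above the lever ball.

Request:
{"name": "jog_arm", "arguments": {"travel": [[0, 0, 0.03], [0, 0, 0.1], [0, 0, 0.18], [0, 0, 0.23], [0.04, 0.06, 0.24], [0.08, 0.12, 0.24], [0.096, 0.152, 0.24], [0.096, 0.152, 0.24], [0.096, 0.152, 0.24], [0.096, 0.152, 0.24]], "dr": [[0, 0, 0], [0, 0, 0], [0, 0, 0], [0, 0, 0], [0, 0, 0], [0, 0, 0], [0, 0, 0], [0, 0, 0], [0, 0, 0], [0, 0, 0]]}}

```text
t: 12.15
ee_pos: [549.1, 166.1, 197.1]
orientation: [3.141, -0.001, -0.005]
ft_force: [-0.5, -0.7, 0.1]
width: 0.5
```

```bash
python3 - <<'E'
from h import *
im=imaging.get_image("side");save("s2",im);cv2.imwrite("pics/s2c.png",cv2.resize(cv2.cvtColor(im["pixels"],cv2.COLOR_RGB2BGR)[180:320,180:330],None,fx=4,fy=4))
W=cloud(im);hsv=cv2.cvtColor(im["pixels"],cv2.COLOR_RGB2HSV)
br=(hsv[...,0]>15)&(hsv[...,0]<36)&(hsv[...,1]>100)&(hsv[...,2]>120)&(W[...,2]>60)&(W[...,0]<570)&(W[...,0]>500)&(abs(W[...,1]-108)<16)
T=W[br];print(len(T),np.polyfit(T[:,0],T[:,2],1), np.degrees(np.arctan(np.polyfit(T[:,0],T[:,2],1)[0])))
E
```

```text
345 [  0.32183668 -64.75796126] 17.84007942152975
```

View pics/s2c.png

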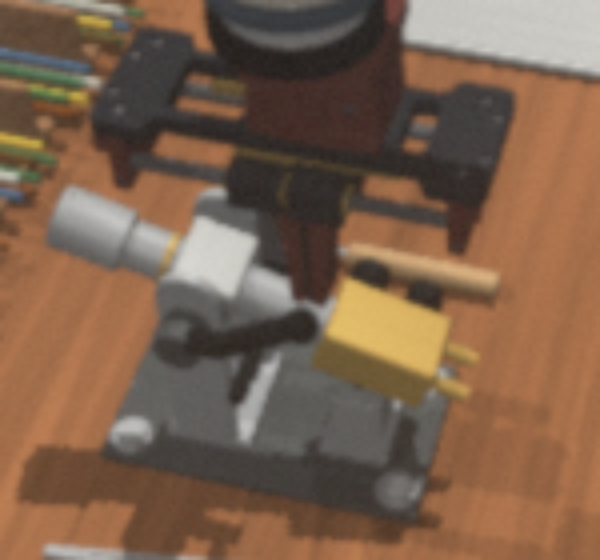

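The burner stays at about 18° up, with the tail low at crop (385,340). The lever ball is at crop (300,325), right under the fingertips. I'll push down.

Request:
{"name": "jog_arm", "arguments": {"travel": [[0, 0, -0.02], [0, 0, -0.035], [0, 0, -0.045], [0, 0, -0.055], [0, 0, -0.065], [0, 0, -0.075], [0, 0, -0.085], [0, 0, -0.095], [0, 0, -0.105], [0, 0, -0.115]], "dr": [[0, 0, 0], [0, 0, 0], [0, 0, 0], [0, 0, 0], [0, 0, 0], [0, 0, 0], [0, 0, 0], [0, 0, 0], [0, 0, 0], [0, 0, 0]]}}

```text
t: 13.2
ee_pos: [539.4, 165.7, 148.8]
orientation: [3.139, -0.002, -0.036]
ft_force: [-1.6, 0.1, 7.0]
width: 0.0
```

Request:
{"name": "jog_arm", "arguments": {"travel": [[0, 0, -0.007], [0, 0, -0.014], [0, 0, -0.02], [0, 0, -0.026], [0, 0, -0.032], [0, 0, -0.036], [0, 0, -0.04], [0, 0, -0.043], [0, 0, -0.045], [0, 0, -0.045]], "dr": [[0, 0, 0], [0, 0, 0], [0, 0, 0], [0, 0, 0], [0, 0, 0], [0, 0, 0], [0, 0, 0], [0, 0, 0], [0, 0, 0], [0, 0, 0]]}}

```text
t: 14.2
ee_pos: [538.1, 165.6, 130.5]
orientation: [3.138, -0.002, -0.04]
ft_force: [-6.3, -1.0, 3.9]
width: 0.8
```

Request:
{"name": "jog_arm", "arguments": {"travel": [[0, 0, -0.001], [0, 0, -0.002], [0, 0, -0.003], [0, 0, -0.004], [0, 0, -0.005], [0, 0, -0.006], [0, 0, -0.007], [0, 0, -0.008], [0, 0, -0.008], [0, 0, -0.008]], "dr": [[0, 0, 0], [0, 0, 0], [0, 0, 0], [0, 0, 0], [0, 0, 0], [0, 0, 0], [0, 0, 0], [0, 0, 0], [0, 0, 0], [0, 0, 0]]}}

```text
t: 15.2
ee_pos: [537.6, 165.5, 127.2]
orientation: [3.138, -0.002, -0.042]
ft_force: [-3.8, 0.5, 5.5]
width: 0.5
```

Request:
{"name": "jog_arm", "arguments": {"travel": [[0, 0, -0.001], [0, 0, -0.002], [0, 0, -0.003], [0, 0, -0.004], [0, 0, -0.005], [0, 0, -0.006], [0, 0, -0.006], [0, 0, -0.006], [0, 0, -0.006], [0, 0, -0.006]], "dr": [[0, 0, 0], [0, 0, 0], [0, 0, 0], [0, 0, 0], [0, 0, 0], [0, 0, 0], [0, 0, 0], [0, 0, 0], [0, 0, 0], [0, 0, 0]]}}

```text
t: 16.2
ee_pos: [537.7, 165.6, 124.9]
orientation: [3.138, -0.002, -0.041]
ft_force: [-2.5, -0.8, 5.8]
width: 0.3
```

Request:
{"name": "jog_arm", "arguments": {"travel": [[0, 0, -0.001], [0, 0, -0.002], [0, 0, -0.003], [0, 0, -0.004], [0, 0, -0.005], [0, 0, -0.005], [0, 0, -0.005], [0, 0, -0.005], [0, 0, -0.005], [0, 0, -0.005]], "dr": [[0, 0, 0], [0, 0, 0], [0, 0, 0], [0, 0, 0], [0, 0, 0], [0, 0, 0], [0, 0, 0], [0, 0, 0], [0, 0, 0], [0, 0, 0]]}}

```text
t: 17.2
ee_pos: [537.7, 165.6, 122.9]
orientation: [3.138, -0.002, -0.041]
ft_force: [-3.8, -0.1, 4.5]
width: 0.5
```

Request:
{"name": "jog_arm", "arguments": {"travel": [[0, 0, -0.001], [0, 0, -0.002], [0, 0, -0.003], [0, 0, -0.004], [0, 0, -0.005], [0, 0, -0.005], [0, 0, -0.005], [0, 0, -0.005], [0, 0, -0.005], [0, 0, -0.005]], "dr": [[0, 0, 0], [0, 0, 0], [0, 0, 0], [0, 0, 0], [0, 0, 0], [0, 0, 0], [0, 0, 0], [0, 0, 0], [0, 0, 0], [0, 0, 0]]}}

```text
t: 18.2
ee_pos: [537.7, 165.5, 121.3]
orientation: [3.138, -0.002, -0.041]
ft_force: [-3.2, 0.2, 9.0]
width: 0.2
```

Request:
{"name": "jog_arm", "arguments": {"travel": [[0, 0, -0.001], [0, 0, -0.002], [0, 0, -0.003], [0, 0, -0.004], [0, 0, -0.005], [0, 0, -0.005], [0, 0, -0.005], [0, 0, -0.005], [0, 0, -0.005], [0, 0, -0.005]], "dr": [[0, 0, 0], [0, 0, 0], [0, 0, 0], [0, 0, 0], [0, 0, 0], [0, 0, 0], [0, 0, 0], [0, 0, 0], [0, 0, 0], [0, 0, 0]]}}

```text
t: 19.2
ee_pos: [537.8, 165.6, 120.1]
orientation: [3.138, -0.002, -0.041]
ft_force: [-6.3, -1.1, 12.9]
width: 0.5
```

The force climbs at about 3 N/mm, so the lever is at its stop. I'll lift off and look.

Request:
{"name": "jog_arm", "arguments": {"travel": [[0, 0, 0.02], [0, 0, 0.08], [0, 0, 0.16], [0, -0.05, 0.25], [0, -0.1, 0.3], [0, -0.15, 0.35], [0, -0.15, 0.35], [0, -0.15, 0.35], [0, -0.15, 0.35], [0, -0.15, 0.35]], "dr": [[0, 0, 0], [0, 0, 0], [0, 0, 0], [0, 0, 0], [0, 0, 0], [0, 0, 0], [0, 0, 0], [0, 0, 0], [0, 0, 0], [0, 0, 0]]}}

```text
t: 20.2
ee_pos: [537.3, 106.1, 258.9]
orientation: [3.138, -0.001, -0.044]
ft_force: [0.1, 0.0, 0.6]
width: 0.3
```

```bash
python3 - <<'E'
from h import *
im=imaging.get_image("wrist");save("w3",im);W=cloud(im)
m=(W[...,1]>154)&(W[...,1]<180)&(W[...,0]>530)&(W[...,0]<650)&(W[...,2]>90)&(im["pixels"].max(2)<75)
Q=W[m];print(len(Q))
for x in range(530,650,8):
    q=Q[(Q[:,0]>=x)&(Q[:,0]<x+8)]
    if len(q):print(x,len(q),q[:,1].mean().round(1),np.percentile(q[:,2],[10,50,95]).round(1))
T=W[(abs(W[...,1]-108)<14)&(W[...,0]>510)&(W[...,0]<560)&(W[...,2]>80)&(W[...,2]<150)]
k=np.polyfit(T[:,0],T[:,2],1);print(len(T),k,np.degrees(np.arctan(k[0])))
E
```

```text
1173
530 31 165.4 [115.1 118.  119.7]
538 147 166.2 [117.3 120.7 123.4]
546 132 166.1 [116.8 120.2 122.2]
554 95 166.5 [117.2 119.8 122. ]
562 97 166.8 [116.5 120.  122. ]
570 97 166.7 [117.3 120.9 123. ]
578 96 167.2 [118.7 121.5 123.1]
586 141 165.7 [108.1 120.9 123.7]
594 130 166.1 [109.4 122.  124.7]
602 99 164.6 [120.7 123.3 125.1]
610 97 161.9 [121.5 124.  125.9]
618 11 163.8 [117.6 119.5 125.3]
1145 [  0.3067497  -57.08223492] 17.053379503860555
```

View pics/w3.png

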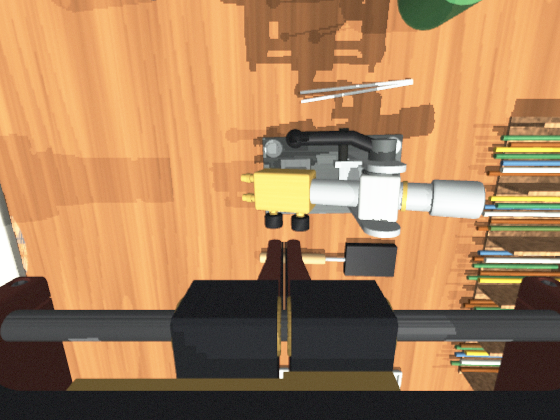

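The wrist view shows the lever lying almost level, with its ball at (296,138), top ≈123 mm and slope about 3–4° below level. I'll compare the tail angle in the same side view and check that the other things are unmoved.

```bash
python3 - <<'E'
from h import *
im=imaging.get_image("side");W=cloud(im);hsv=cv2.cvtColor(im["pixels"],cv2.COLOR_RGB2HSV)
br=(hsv[...,0]>15)&(hsv[...,0]<36)&(hsv[...,1]>100)&(hsv[...,2]>120)&(W[...,2]>60)&(W[...,0]<570)&(W[...,0]>500)&(abs(W[...,1]-108)<16)
T=W[br];k=np.polyfit(T[:,0],T[:,2],1);print(len(T),k,np.degrees(np.arctan(k[0])),"z@530",np.polyval(k,530),"before",.32183668*530-64.758)
o=telemetry.get_obs();print(o["t"],o["ft_force"],o["ee_pos"])
E
```

```text
346 [  0.32414029 -66.13600732] 17.95959818955461 z@530 105.6583442405629 before 105.81544039999999
20.3 [-0.28937825 -0.04268808  0.20021946] [537.43469087 106.07292058 259.17950318]
```

Tail is unchanged (17.96° against 17.84°) and the lever is on its stop. I'll hand in the job.

```bash
python3 -c "
from workcell import ticket;print(ticket.close_job())"
```

```text
the job is handed in; nothing more can be done
None
```

The burner's tail is down on the stop bolt and the clamp lever is swung down to its stop. I handed the job in at about 20 s of the 51 s allowed, with the arm clear of everything.

- **Tail:** it took 5 to 7 N vertically to turn. At a tip height of about 102 mm the vertical force rose to 15.6 N, and a short confirming push took it to 19.7 N (about 21 N in all, with the sideways part). These are readings at the end of each one-second move, so I did not see the forces in between.
- **Lever:** it needed 4 to 7 N to swing. At the end the force climbed to 12.9 N at about 3 N/mm, which matches the stop pin.
- **Last checks:** the burner stood at 17.8° up before clamping and 18.0° after in the side camera. The wrist camera gave 17.1° after clamping, which I put down to camera noise. The lever lies about 3 to 4° below level, as expected for clamped.
- **Drift:** while I pushed the lever, the tool shifted about 10 mm towards the tail and turned about 2°. I saw no harm from it.
- **Other objects:** I did not measure the things on the bench one by one. The paddle and tweezers looked unmoved in the last wrist picture, and the arm never went near the rest or the nozzle.

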